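# Hold the gouge's edge under the magnifier

## Robot

A 6-joint arm with a two-finger parallel gripper is mounted at the origin on the work surface. World frame = base frame: x ahead of the robot, y to its left, z up, the work surface at z = 0. Lengths are in m, angles in rad, forces in N, time in s.
With the tool pointing down it reaches from about 0.35 to 0.775 m from the base axis. Payload 7.3 kg.
Tool frame: the origin (TCP) lies midway between the tips of the shut fingers; the grasp point (between the pads) lies 19 mm behind it (robot.grip_depth is the z of the grasp point in the tool frame, in m); z points along the fingers, y is the line along which they close (so a half turn about z gives the same grasp; the last joint's range is limited). The gripper opens to 92 mm and grips with 3 to 60 N. Pads are 19 mm wide; open, the fingers measure 130 mm over their backs; the gripper's body (75 mm by 190 mm) begins 47 mm behind the grasp point.
Start: joints at [-1.468, 0.342, 1.524, -0, 1.275, -0.146], TCP at [0.129, -0.509, 0.227] pointing down, gripper open.
Joint ranges: [-2.53, 2.53], [-0.77, 2.02], [0.04, 2.7], [-1, 4.14], [0.28, 2.66], [-3.11, 3.11]. Speed limits (rad/s): [2.57, 2.57, 3.14, 3.14, 3.14, 3.14].

## Interface

Orientations are given as [roll, pitch, yaw] about the fixed x, y, z axes, in that order (R = Rz(yaw) Ry(pitch) Rx(roll)).
In Python, from cell import robot, viewer gives the robot as it stands.
- The arm moves only by the tool step_arm, never from a script. Its argument "increments" is a list of rows, each an object with "delta_pos": the shift along the tool's x, y, z in cm, a list of three; "dr": the turn, a rotation vector about the tool's x, y, z in degrees, a list of three; "fingers": the closure, from -1 (fully open) to 1 (shut), so that 0 is half open. In form: [{"delta_pos": [tx, ty, tz], "dr": [wx, wy, wz], "fingers": fingers}, ...]. A call has exactly 5 rows; each row is the pose to reach, as a shift and turn from the pose commanded when the call began, along the tool's axes at that moment; what a row does not reach only later rows make up. A row lasts 1/8 s, in which the tool goes at most 62.5 mm and 10.7 degrees, less where a joint would pass 70% of its speed; a pose out of reach is approached as far as the arm can. A call with a gripper value outside its range is refused whole. The fingers move at their own pace and stop on an object; "newtons" is the grip in N (left out, the last holds). Time passes only in rows, so rows that repeat a pose let the fingers close, or fill a call up. It gives the time, the measured TCP pose, the force, the opening and the grip force at its end, in the units of the state.
- robot.observe(): the state, without advancing time (a new reading comes with each control period).
- viewer.read_camera(name): name is "scene" or "top" or "wrist"; returns the picture (420x560x3 uint8, red, green, blue); there is no depth.
- viewer.camera_params(name): a dict with "K" (3x3 intrinsics, pixels), "T" (4x4, takes a point from camera to world coordinates). Camera axes: x right, y down, z forward; pixel columns grow to the right and rows downward; lengths in m; the calibration is good to about 2 mm. The wrist camera is an equidistant fisheye: a pixel r from the principal point sees the ray r / f radians off the axis. A picture is of the moment at which its call begins: read the wrist's pose just before it. camera_params takes no time and is no camera call; for the wrist camera it gives the pose at the moment of the call.
- robot.hand_in(): hands the job in; it is judged then, once.
The state is a dict: "time": time; "qpos": joint angles; "qvel": joint speeds; "joint_efforts": joint torques, N m; "tool_pos": TCP position; "tool_rot": TCP orientation; "contact_force": force on the tool from outside, world axes, zero at the start; "torque": the same for the moment, N m; "opening": finger opening in m; "grip_force": force on a finger pad.
Only numpy, scipy, OpenCV 4.12 (cv2) and the standard library are available. Lean on these libraries where they do the work, as an engineer would, in place of code of your own. Each camera call takes 0.05 s, during which the arm holds its last target. There are 200 camera calls.

## Task

The edge of the long gouge wants inspecting: draw the turning tool with the longest handle out of the tool block, lay it over to level, and hold it raised with its steel tip under the middle of the magnifier's lens, about 9 cm below the glass and clear of the magnifier. Do not knock the magnifier, and leave the other two tools in the block and the tin and bowl where they stand. Finish while still holding the gouge steady there; do not put it down.

Things in the scene. Friction and masses are not known exactly. Their poses are not given: they have to be found in the camera images.
- gouge: The wanted turning tool, 240 mm long, about 0.21 kg (varies), standing handle up in one of the block's three holes (which one varies); the tallest of the three, its pale wooden handle 133 to 250 mm above the bench. Origin at the steel tip, at the start 10 mm above the bench; +z along the tool to the handle end. Round about z: its yaw means nothing. Balances about 155 mm from the tip.
- gouge_tip (a point): Centre of the gouge's steel tip (the body's origin). The steel is a plain rod 10 mm in diameter, from the tip to 105 mm; then a brass ferrule 19 mm in diameter, 105 to 123 mm. At the start 80 mm of the rod is sunk in its hole.
- gouge_end (a point): Centre of the wooden handle's far end, 240 mm from the tip along the gouge's +z. The handle starts 123 mm from the tip at 24 mm diameter, is 28 mm in diameter from 140 to 225 mm, and rounds to 24 mm at the end.
- block: Dark wooden tool block screwed to the bench, 260 mm (its x) by 80 mm (its y) by 90 mm high, origin under its centre. Three blind holes from above, 13 mm in diameter, 80 mm deep, along its x at -90, 0 and +90 mm. It may stand at the left or right of the bench, turned up to 15 degrees.
- skew: Second tool in the block, to be left: pear-shaped wooden handle, 34 mm across at its thickest (180 mm from the tip), top at 208 mm above the bench. Origin at the tip of its 10 mm steel rod, 10 mm above the bench, +z up.
- parting: Third tool in the block, to be left: short wooden handle with a mushroom knob 36 mm across, top at 188 mm above the bench. Origin at the tip of its 10 mm steel rod, 10 mm above the bench, +z up.
- magnifier: Bench magnifier fixed on the other side from the block, yaw up to 15 degrees. Origin on the bench below the lens centre. Base 18 mm thick, 150 mm wide, from x = -40 to +160 mm; steel post 18 mm in diameter at x = +130 mm (away from the robot), 314 mm high, with a level arm to the lens ring. Below the lens it is open to both sides (its y) and to the robot.
- lens (a point): Centre of the level round lens, 300 mm above the bench; glass 5 mm thick, black ring 124 mm in outer diameter and 12 mm thick.
- tin: Low round tin, 70 mm in diameter, 50 mm high, standing loose near the robot; origin under its centre. To be left.
- bowl: Turned wooden bowl, 100 mm in diameter, 45 mm high, standing loose at the far side; origin under its centre. To be left.

How it is judged:
On the way:
1. the gouge is drawn out: its tip is at least 10 mm above the top of the block (z of gouge_tip in the frame of block above 0.1 m), for 0.1 s.
At the end, for the whole second after the job is handed in: Gouge gripped, level within 20 degrees, still, tip within 30 mm horizontally of the lens centre and 40 to 140 mm below it, handle end over 100 mm above the bench, touching neither magnifier nor block; other tools, tin and bowl upright and within 30 mm of their starts (horizontal distance between gouge_tip and lens below 0.03 m and z of gouge_tip in the frame of lens between -0.14 and -0.04 m and angle between gouge's own z axis and vertical between 1.222 and 1.92 rad and height (world z) of gouge_end above 0.1 m and contact force between the fingers and gouge above 1 N and contact force between gouge and magnifier below 0.3 N and contact force between gouge and block below 0.3 N and linear speed of gouge below 0.04 m/s and distance of each of skew, parting, tin, bowl from where it was at the start of the episode below 0.03 m and angle between each of skew, parting, tin, bowl's own z axis and vertical below 0.2 rad); the arm keeps its last pose, push and grip.
It fails at once if the magnifier is knocked (more than 4 N) (contact force between anything else and magnifier above 4 N).
It fails at once if the skew is moved more than 30 mm or tipped over (distance of skew from where it was at the start of the episode above 0.03 m or angle between skew's own z axis and vertical above 0.35 rad).
It fails at once if the parting is moved more than 30 mm or tipped over (distance of parting from where it was at the start of the episode above 0.03 m or angle between parting's own z axis and vertical above 0.35 rad).
It fails at once if the tin is moved more than 30 mm or tipped over (distance of tin from where it was at the start of the episode above 0.03 m or angle between tin's own z axis and vertical above 0.35 rad).
It fails at once if the bowl is moved more than 30 mm or tipped over (distance of bowl from where it was at the start of the episode above 0.03 m or angle between bowl's own z axis and vertical above 0.35 rad).
It also fails if it takes over 45 s, if anything falls off the work surface, if the arm or the gripper's body presses on something with over 40 N, if the wrist force passes 120 N, or if a joint passes its speed limit or range.

## Working session

There is one attempt and no reset: what is moved stays moved. The work goes in short steps, Python scripts to look and compute and a tool call to move; the robot and the scene stay as the last step left them, time stands still between calls to the robot, and variables do not carry over. Pictures are saved under pics/ and viewed, at most 10 in all, crops included, and the job is handed in when it is done.

Besides the shell and the picture viewer there is one more tool, called after "Request:" as name([rows], argument=value, ...), one row to a line, values as JSON. step_arm: Moves the arm, as the interface text tells. Its arguments: {"type":"object","properties":{"increments":{"type":"array"},"newtons":{"type":"number"}},"required":["increments"]}

```bash
ls; mkdir -p pics; python3 - <<'E'
from cell import robot, viewer
import cv2,numpy as np
s=robot.observe(); print(s['time'],s['tool_pos'],s['tool_rot'],robot.grip_depth)
for n in ["scene","top"]:
    im=viewer.read_camera(n); cv2.imwrite(f"pics/{n}0.png",im[:,:,::-1]); p=viewer.camera_params(n); print(n,p["K"].tolist(),np.round(p["T"],3).tolist())
E
```

```text
pics
0.0 [ 0.12924022 -0.50841721  0.22604275] [-3.14006629e+00 -2.19459687e-04  2.48802575e-01] -0.0188
scene [[401.447959476866, 0.0, 279.4457018469661], [0.0, 401.447959476866, 214.02488955450005], [0.0, 0.0, 1.0]] [[-0.399, 0.518, -0.757, 1.235], [0.917, 0.226, -0.329, 0.283], [0.0, -0.825, -0.565, 0.655], [0.0, 0.0, 0.0, 1.0]]
top [[412.7072743937819, 0.0, 279.0912531425316], [0.0, 412.7072743937819, 207.10508497789772], [0.0, 0.0, 1.0]] [[-0.012, -0.996, 0.086, 0.516], [-1.0, 0.015, 0.027, -0.015], [-0.028, -0.086, -0.996, 0.983], [0.0, 0.0, 0.0, 1.0]]
```

View pics/scene0.png

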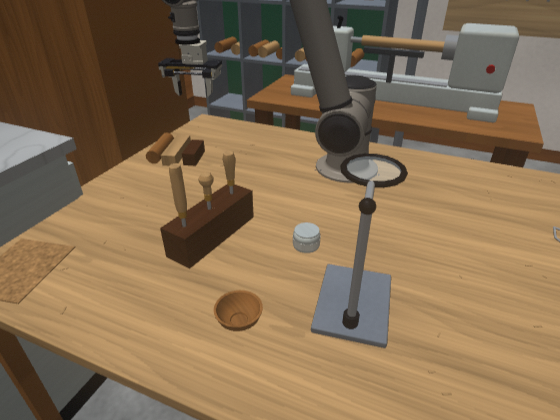

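View pics/top0.png

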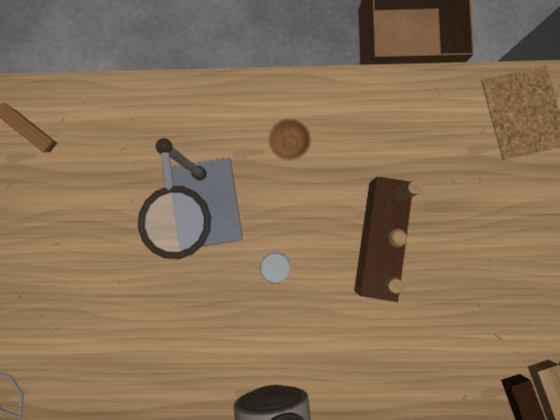

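Top view: gouge at the far end of the block (end at ≈(415,188)), parting (398,238), skew (395,286); lens ring centre (174,222), post from (199,173) to its top at (163,147), tin (275,268), bowl (290,139). In the scene view, the gouge is the left, tallest tool (≈(177,168)).

```bash
cat > h.py <<'E'
from cell import robot, viewer
import cv2,numpy as np
def ray(n,u,v):
    p=viewer.camera_params(n);K,T=np.array(p["K"]),np.array(p["T"])
    d=T[:3,:3]@np.linalg.solve(K,[u,v,1.]); return T[:3,3],d
def onz(n,u,v,z):
    o,d=ray(n,u,v); return np.round(o+d*(z-o[2])/d[2],4)
def proj(n,P):
    p=viewer.camera_params(n);K,T=np.array(p["K"]),np.array(p["T"])
    q=K@(T[:3,:3].T@(np.array(P)-T[:3,3])); return np.round(q[:2]/q[2],1)
E
python3 - <<'E'
from h import *
im=cv2.imread("pics/top0.png")
g=cv2.cvtColor(im,cv2.COLOR_BGR2GRAY)
m=(g[170:275,125:225]<60).astype(np.uint8)
n,l,st,c=cv2.connectedComponentsWithStats(m); i=1+np.argmax(st[1:,4]); 
cs,_=cv2.findContours((l==i).astype(np.uint8),cv2.RETR_EXTERNAL,cv2.CHAIN_APPROX_NONE)
e=cv2.fitEllipse(cs[0]); print(e[0][0]+125,e[0][1]+170,e[1]); cx,cy=e[0][0]+125,e[0][1]+170
L=onz("top",cx,cy,.3); print("lens",L)
print("post base",onz("top",199,173,.02),"top",onz("top",163,147,.314))
for k,u,v,z in [("gouge",415,188,.25),("parting",398,238,.188),("skew",395,286,.208),("tin",275,268,.05),("bowl",290,139,.045),("b1",377,178,.09),("b2",412,182,.09),("b3",398,301,.09),("b4",356,294,.09)]: print(k,onz("top",u,v,z))
for k,u,v,z in [("gougeS",176,167,.25),("partS",206,176,.188),("skewS",229,155,.208)]: print(k,onz("scene",u,v,z))
# scene ring
G=cv2.imread("pics/scene0.png"); big=np.hstack([cv2.resize(im[160:310,340:440],(400,600)),cv2.resize(G[140:260,160:260],(400,480)).repeat(1,0) if 0 else cv2.resize(G[140:290,150:250],(400,600))]); cv2.imwrite("pics/crop.png",big)
print(proj("scene",L))
E
```

```text
174.09353256225586 221.99649810791016 (70.03553009033203, 72.19620513916016)
lens [0.5524 0.1786 0.3   ]
post base [0.683  0.1998 0.02  ] top [0.6766 0.1944 0.314 ]
gouge [ 0.6095 -0.237   0.25  ]
parting [ 0.522  -0.2198  0.188 ]
skew [ 0.4338 -0.2059  0.208 ]
tin [0.4595 0.0208 0.05  ]
bowl [ 0.7545 -0.0171  0.045 ]
b1 [ 0.6532 -0.2045  0.09  ]
b2 [ 0.6432 -0.2795  0.09  ]
b3 [ 0.39   -0.2401  0.09  ]
b4 [ 0.4054 -0.1521  0.09  ]
gougeS [ 0.6164 -0.2293  0.25  ]
partS [ 0.5313 -0.2146  0.188 ]
skewS [ 0.4454 -0.1987  0.208 ]
[373.6 169.3]
```

View pics/crop.png

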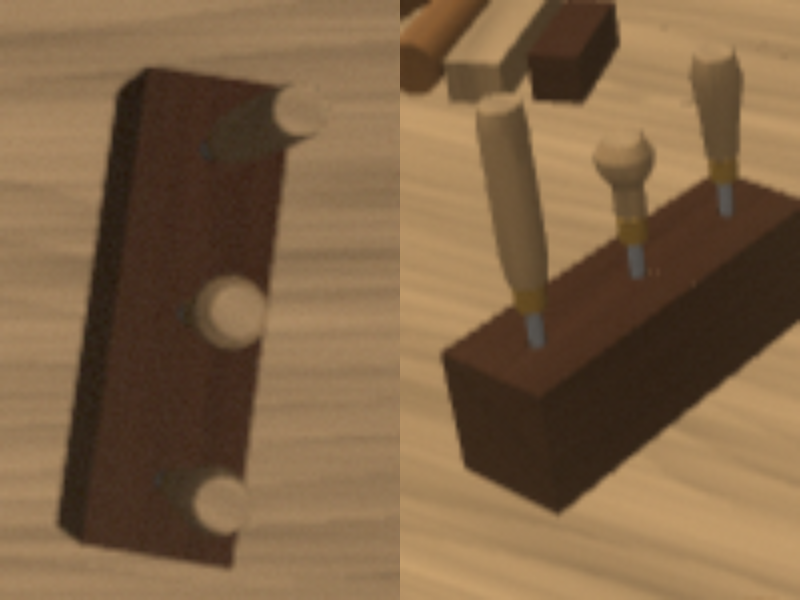

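Request:
step_arm([
  {"delta_pos": [2, 0, -5], "dr": [0, 0, 3], "fingers": -1},
  {"delta_pos": [8, -1, -9], "dr": [0, 0, 8], "fingers": -1},
  {"delta_pos": [14, -3, -9], "dr": [0, 0, 12], "fingers": -1},
  {"delta_pos": [20, -5, -9], "dr": [0, 0, 18], "fingers": -1},
  {"delta_pos": [26, -7, -9], "dr": [0, 0, 24], "fingers": -1},
], newtons=40)

```text
time: 0.72
tool_pos: [0.3562, -0.3816, 0.3166]
tool_rot: [-3.142, 0.0, -0.174]
contact_force: [-0.5, -0.8, 0.2]
opening: 0.0914
grip_force: 0.0
```

```bash
cat >> h.py <<'E'
from scipy.spatial.transform import Rotation as Rn
def state():
    s=robot.observe(); R=Rn.from_euler('xyz',s['tool_rot']).as_matrix()
    print(round(s['time'],2),"pos",np.round(s['tool_pos'],4),"z",np.round(R[:,2],3),"x",np.round(R[:,0],3),"q",np.round(s['qpos'],3),"open",round(float(s['opening']),4),"grip",s['grip_force'],"F",np.round(s['contact_force'],1)); return s,R
def need(P,Rt=None):
    s,R=state(); print("delta cm",np.round(100*R.T@(np.array(P)-s['tool_pos']),2))
    if Rt is not None: print("dr",np.round(Rn.from_matrix(R.T@Rt).as_rotvec(degrees=True),1))
def down(yaw): return Rn.from_euler('xyz',[np.pi,0,yaw]).as_matrix()
E
python3 -c "
from h import *
need([.612,-.234,.31],down(-.175))"
```

```text
0.72 pos [ 0.3562 -0.3816  0.3166] z [-0.  0. -1.] x [ 0.985 -0.173 -0.   ] q [-0.967  0.283  1.362 -0.     1.497  0.778] open 0.0914 grip 0.0 F [-0.5 -0.8  0.2]
delta cm [ 22.64 -18.96   0.66]
dr [-0.   0.   0.1]
```

Request:
step_arm([
  {"delta_pos": [4.5, -3.8, 0], "dr": [0, 0, 0], "fingers": -1},
  {"delta_pos": [9, -7.6, 0], "dr": [0, 0, 0], "fingers": -1},
  {"delta_pos": [13.5, -11.4, 0], "dr": [0, 0, 0], "fingers": -1},
  {"delta_pos": [18, -15.2, 0.3], "dr": [0, 0, 0], "fingers": -1},
  {"delta_pos": [22.6, -19, 0.6], "dr": [0, 0, 0], "fingers": -1},
])

```text
time: 1.35
tool_pos: [0.6111, -0.2327, 0.3102]
tool_rot: [3.142, 0.001, -0.17]
contact_force: [1.1, -1.0, 1.1]
opening: 0.0916
grip_force: 0.0
```

```bash
python3 -c "
from h import *
state()
p=viewer.camera_params('wrist'); im=viewer.read_camera('wrist'); print(p['K'],np.round(p['T'],3)); cv2.imwrite('pics/w1.png',im[:,:,::-1])
K,T=np.array(p['K']),np.array(p['T'])
for P in ([.612,-.234,.25],[.602,-.234,.25],[.612,-.224,.25]):
    d=T[:3,:3].T@(np.array(P)-T[:3,3]); th=np.arctan2(np.hypot(d[0],d[1]),d[2]); print(P,K[:2,2]+K[0,0]*th*d[:2]/np.hypot(d[0],d[1]))
"
```

```text
1.35 pos [ 0.6111 -0.2327  0.3102] z [-0.001  0.    -1.   ] x [ 0.986 -0.169 -0.001] q [-0.481  0.558  0.954 -0.     1.63   1.26 ] open 0.0916 grip 0.0 F [ 1.1 -1.   1.1]
[[325.1922621    0.         282.26529681]
 [  0.         325.1922621  207.55981531]
 [  0.           0.           1.        ]] [[-0.169 -0.937 -0.304  0.693]
 [-0.986  0.161  0.052 -0.247]
 [ 0.     0.309 -0.951  0.47 ]
 [ 0.     0.     0.     1.   ]]
[0.612, -0.234, 0.25] [283.7421557  221.76436832]
[0.602, -0.234, 0.25] [286.03036868 234.3642407 ]
[0.612, -0.224, 0.25] [270.11705653 223.94717007]
```

View pics/w1.png

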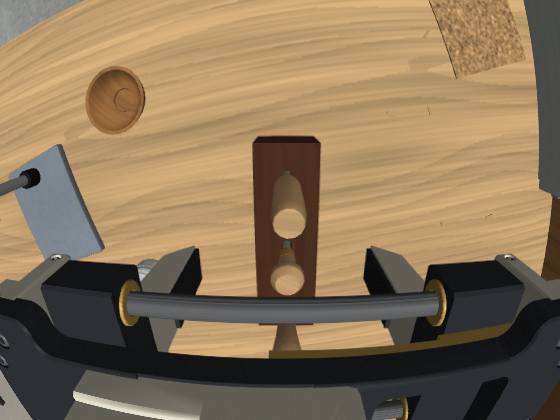

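Wrist view: gouge's top at (289,221), about 4–5 mm to the right of the gripper's centre; fingers straddle it, block axis aligned. Correct and go down.

Request:
step_arm([
  {"delta_pos": [0.1, 0.5, 2], "dr": [0, 0, 0], "fingers": -1},
  {"delta_pos": [0.1, 0.5, 6], "dr": [0, 0, 0], "fingers": -1},
  {"delta_pos": [0.1, 0.5, 10], "dr": [0, 0, 0], "fingers": -1},
  {"delta_pos": [0.1, 0.5, 11.7], "dr": [0, 0, 0], "fingers": -1},
  {"delta_pos": [0.1, 0.5, 11.7], "dr": [0, 0, 0], "fingers": -1},
])

```text
time: 2.02
tool_pos: [0.6089, -0.2386, 0.1916]
tool_rot: [-3.14, 0.004, -0.17]
contact_force: [-0.1, -0.6, 0.2]
opening: 0.0918
grip_force: 0.0
```

Request:
step_arm([
  {"delta_pos": [0, 0, 0], "dr": [0, 0, 0], "fingers": 1},
  {"delta_pos": [0, 0, 0], "dr": [0, 0, 0], "fingers": 1},
  {"delta_pos": [0, 0, 0], "dr": [0, 0, 0], "fingers": 1},
  {"delta_pos": [0, 0, 0], "dr": [0, 0, 0], "fingers": 1},
  {"delta_pos": [0, 0, 0], "dr": [0, 0, 0], "fingers": 1},
], newtons=40)

```text
time: 2.65
tool_pos: [0.6099, -0.239, 0.1938]
tool_rot: [3.141, -0.0, -0.17]
contact_force: [-0.6, -0.2, -0.0]
opening: 0.0466
grip_force: 0.0
```

```bash
python3 -c "
from h import *
state()"
```

```text
2.65 pos [ 0.6099 -0.239   0.1938] z [ 0. -0. -1.] x [ 0.986 -0.169  0.   ] q [-0.49   0.609  1.176 -0.     1.356  1.251] open 0.0466 grip 0.0 F [-0.6 -0.2 -0. ]
```

Request:
step_arm([
  {"delta_pos": [0, 0, 0], "dr": [0, 0, 0], "fingers": 1},
  {"delta_pos": [0, 0, 0], "dr": [0, 0, 0], "fingers": 1},
  {"delta_pos": [0, 0, 0], "dr": [0, 0, 0], "fingers": 1},
  {"delta_pos": [0, 0, 0], "dr": [0, 0, 0], "fingers": 1},
  {"delta_pos": [0, 0, 0], "dr": [0, 0, 0], "fingers": 1},
], newtons=50)

```text
time: 3.28
tool_pos: [0.6099, -0.2389, 0.1937]
tool_rot: [-3.142, -0.0, -0.17]
contact_force: [0.3, 1.3, -0.1]
opening: 0.0271
grip_force: 50.0
```

Request:
step_arm([
  {"delta_pos": [0, 0, -2], "dr": [0, 0, 0], "fingers": 1},
  {"delta_pos": [0, 0, -5], "dr": [0, 0, 0], "fingers": 1},
  {"delta_pos": [0, 0, -8], "dr": [0, 0, 0], "fingers": 1},
  {"delta_pos": [0, 0, -11], "dr": [0, 0, 0], "fingers": 1},
  {"delta_pos": [0, 0, -14], "dr": [0, 0, 0], "fingers": 1},
])

```text
time: 3.9
tool_pos: [0.6096, -0.239, 0.3341]
tool_rot: [-3.142, 0.001, -0.17]
contact_force: [-0.3, -0.7, -2.4]
opening: 0.0273
grip_force: 50.0
```

```bash
python3 -c "
from h import *
state()
im=viewer.read_camera('scene'); cv2.imwrite('pics/s2.png',im[:,:,::-1])"
```

```text
3.9 pos [ 0.6096 -0.239   0.3341] z [-0.001  0.    -1.   ] x [ 0.986 -0.169 -0.001] q [-0.49   0.558  0.891 -0.     1.694  1.251] open 0.0273 grip 49.9747393245309 F [-0.3 -0.7 -2.4]
```

View pics/s2.png

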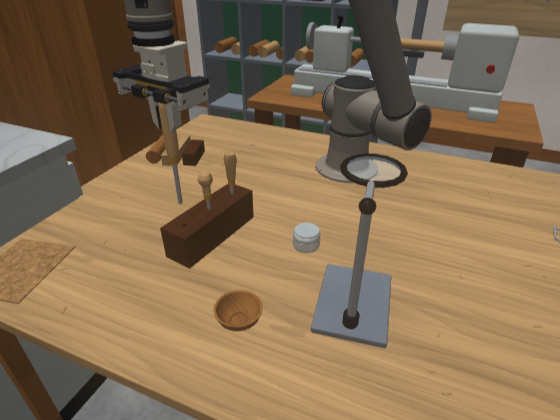

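Scene view: the gouge hangs straight in the gripper, tip at (180,204), clear of the block; other tools stand. Next: raise and move in toward the middle.

```bash
python3 -c "
from h import *
need([.41,-.08,.40],down(-.646))"
```

```text
3.95 pos [ 0.6104 -0.2395  0.3389] z [ 0.005 -0.003 -1.   ] x [ 0.986 -0.169  0.006] q [-0.49   0.555  0.883 -0.     1.697  1.251] open 0.0267 grip 49.975003750990936 F [-0.5 -0.2  1.6]
delta cm [-22.42 -12.31  -6.27]
dr [ 0.1 -0.4 27.3]
```

Request:
step_arm([
  {"delta_pos": [0, -2, -4], "dr": [0, 0, 0], "fingers": 1},
  {"delta_pos": [-4, -6, -6.5], "dr": [0, 0, 5], "fingers": 1},
  {"delta_pos": [-9, -10, -6.5], "dr": [0, 0, 12], "fingers": 1},
  {"delta_pos": [-14, -12.3, -6.5], "dr": [0, 0, 20], "fingers": 1},
  {"delta_pos": [-19, -12.3, -6.5], "dr": [0, 0, 27], "fingers": 1},
])

```text
time: 4.58
tool_pos: [0.4416, -0.0838, 0.3978]
tool_rot: [3.141, 0.001, -0.643]
contact_force: [0.2, -1.1, -2.7]
opening: 0.0272
grip_force: 50.0
```

Request:
step_arm([
  {"delta_pos": [-1, 0, 0], "dr": [4, 0, 0], "fingers": 1},
  {"delta_pos": [-2, 0.5, 0], "dr": [12, 0, 0], "fingers": 1},
  {"delta_pos": [-2.5, 1, 0], "dr": [21, 0, 0], "fingers": 1},
  {"delta_pos": [-2.5, 1.5, 0], "dr": [30, 0, 0], "fingers": 1},
  {"delta_pos": [-2.5, 1.5, 0], "dr": [38, 0, 0], "fingers": 1},
])

```text
time: 5.2
tool_pos: [0.4139, -0.0832, 0.3982]
tool_rot: [-2.475, -0.001, -0.644]
contact_force: [-0.2, 0.9, -2.6]
opening: 0.0273
grip_force: 50.0
```

```bash
python3 -c "
from h import *
s,R=state(); print('tip',s['tool_pos']+.183*R[:,2])"
```

```text
5.2 pos [ 0.4139 -0.0832  0.3982] z [ 0.372  0.494 -0.786] x [ 0.8   -0.6    0.001] q [-8.840e-01 -1.000e-03  1.663e+00  6.460e-01  1.645e+00  1.324e+00] open 0.0273 grip 49.97560864598199 F [-0.2  0.9 -2.6]
tip [0.48191221 0.00727404 0.25438727]
```

Request:
step_arm([
  {"delta_pos": [0, 0, 0], "dr": [8, 0, 0], "fingers": 1},
  {"delta_pos": [0, 0, 0], "dr": [17, 0, 0], "fingers": 1},
  {"delta_pos": [0, 0, 0], "dr": [26, 0, 0], "fingers": 1},
  {"delta_pos": [0, 0, 0], "dr": [35, 0, 0], "fingers": 1},
  {"delta_pos": [0, 0, 0], "dr": [44, 0, 0], "fingers": 1},
])

```text
time: 5.82
tool_pos: [0.4143, -0.0831, 0.398]
tool_rot: [-1.708, 0.0, -0.644]
contact_force: [-0.4, 0.1, -2.2]
opening: 0.0272
grip_force: 50.0
```

```bash
python3 -c "
from h import *
s,R=state(); print('tip',s['tool_pos']+.183*R[:,2])
d=R[:,2]; T=np.array([.5524,.1786,.21])-.183*d; print(T); need(np.array([s['tool_pos'][0],s['tool_pos'][1],T[2]])); need(T)"
```

```text
5.83 pos [ 0.4143 -0.0831  0.398 ] z [ 0.595  0.792 -0.137] x [ 0.8 -0.6 -0. ] q [-1.17   0.254  1.985  1.12   1.882  0.795] open 0.0272 grip 49.97659818182001 F [-0.4  0.1 -2.2]
tip [0.52315137 0.06184355 0.3729683 ]
[0.4435556  0.03362501 0.234983  ]
5.83 pos [ 0.4143 -0.0831  0.398 ] z [ 0.595  0.792 -0.137] x [ 0.8 -0.6 -0. ] q [-1.17   0.254  1.985  1.12   1.882  0.795] open 0.0272 grip 49.97659818182001 F [-0.4  0.1 -2.2]
delta cm [1.000e-02 1.614e+01 2.220e+00]
5.83 pos [ 0.4143 -0.0831  0.398 ] z [ 0.595  0.792 -0.137] x [ 0.8 -0.6 -0. ] q [-1.17   0.254  1.985  1.12   1.882  0.795] open 0.0272 grip 49.97659818182001 F [-0.4  0.1 -2.2]
delta cm [-4.67 14.63 13.21]
```

Request:
step_arm([
  {"delta_pos": [0, 3, 0.4], "dr": [0, 0, 0], "fingers": 1},
  {"delta_pos": [0, 6.2, 0.9], "dr": [0, 0, 0], "fingers": 1},
  {"delta_pos": [0, 9.6, 1.3], "dr": [0, 0, 0], "fingers": 1},
  {"delta_pos": [0, 13, 1.8], "dr": [0, 0, 0], "fingers": 1},
  {"delta_pos": [0, 16.1, 2.2], "dr": [0, 0, 0], "fingers": 1},
])

```text
time: 6.45
tool_pos: [0.4139, -0.0831, 0.2342]
tool_rot: [-1.713, 0.001, -0.642]
contact_force: [0.4, -0.7, -2.0]
opening: 0.0268
grip_force: 50.0
```

```bash
python3 -c "
from h import *
s,R=state(); print('tip',s['tool_pos']+.183*R[:,2])
d=R[:,2]; T=np.array([.5524,.1786,.21])-.183*d; need(T)
for n in ('scene','top'): cv2.imwrite('pics/%s3.png'%n,viewer.read_camera(n)[:,:,::-1])
cv2.imwrite('pics/b3.png',np.hstack([cv2.imread('pics/scene3.png')[120:420,130:530],cv2.imread('pics/top3.png')[120:420,60:460]]))"
```

```text
6.45 pos [ 0.4139 -0.0831  0.2342] z [ 0.592  0.793 -0.142] x [ 0.801 -0.599 -0.001] q [-1.169  0.589  2.124  1.031  1.649  0.37 ] open 0.0268 grip 49.978993954355246 F [ 0.4 -0.7 -2. ]
tip [0.52229165 0.0620751  0.20822693]
6.45 pos [ 0.4139 -0.0831  0.2342] z [ 0.592  0.793 -0.142] x [ 0.801 -0.599 -0.001] q [-1.169  0.589  2.124  1.031  1.649  0.37 ] open 0.0268 grip 49.978993954355246 F [ 0.4 -0.7 -2. ]
delta cm [-4.56 -1.75 11.  ]
```

View pics/b3.png

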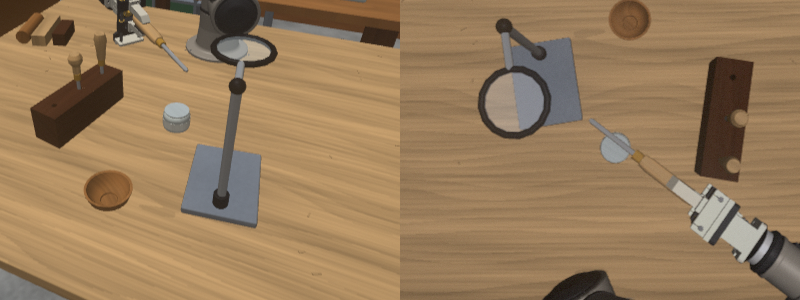

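Crop: gouge level, pointing at the lens from the robot/block side; tip at (592,121) in the crop's top half, all other things in place. Slide in under the lens.

Request:
step_arm([
  {"delta_pos": [-1, -0.4, 2], "dr": [0, 0, 0], "fingers": 1},
  {"delta_pos": [-2, -0.8, 4.5], "dr": [0, 0, 0], "fingers": 1},
  {"delta_pos": [-3, -1.2, 7], "dr": [0, 0, 0], "fingers": 1},
  {"delta_pos": [-4, -1.5, 9.5], "dr": [0, 0, 0], "fingers": 1},
  {"delta_pos": [-4.6, -1.8, 11], "dr": [0, 0, 0], "fingers": 1},
])

```text
time: 7.18
tool_pos: [0.4439, 0.0348, 0.2394]
tool_rot: [-1.711, -0.001, -0.641]
contact_force: [0.6, -0.8, -1.9]
opening: 0.0271
grip_force: 50.0
```

Request:
step_arm([
  {"delta_pos": [0, 0, 0], "dr": [0, 0, 0], "fingers": 1},
  {"delta_pos": [0, 0, 0], "dr": [0, 0, 0], "fingers": 1},
  {"delta_pos": [0, 0, 0], "dr": [0, 0, 0], "fingers": 1},
  {"delta_pos": [0, 0, 0], "dr": [0, 0, 0], "fingers": 1},
  {"delta_pos": [0, 0, 0], "dr": [0, 0, 0], "fingers": 1},
])

```text
time: 7.8
tool_pos: [0.4439, 0.0333, 0.2386]
tool_rot: [-1.71, 0.0, -0.642]
contact_force: [0.0, -0.6, -2.4]
opening: 0.0272
grip_force: 50.0
```

```bash
python3 -c "
from h import *
s,R=state(); tip=s['tool_pos']+.183*R[:,2]; print('tip',tip,proj('top',tip),proj('scene',tip))
for n in ('scene','top'): cv2.imwrite('pics/%s4.png'%n,viewer.read_camera(n)[:,:,::-1])
a=cv2.imread('pics/scene4.png')[130:280,280:430];b=cv2.imread('pics/top4.png')[150:300,120:270]
cv2.imwrite('pics/b4.png',cv2.resize(np.hstack([a,b]),(800,400)))"
```

```text
7.8 pos [0.4439 0.0333 0.2386] z [ 0.593  0.793 -0.139] x [ 0.801 -0.599 -0.   ] q [-0.938  0.533  2.302  1.247  1.525  0.293] open 0.0272 grip 49.9784469048609 F [ 0.  -0.6 -2.4]
tip [0.5524155  0.17846989 0.21317242] [187.2 224.3] [367.8 207.9]
```

View pics/b4.png

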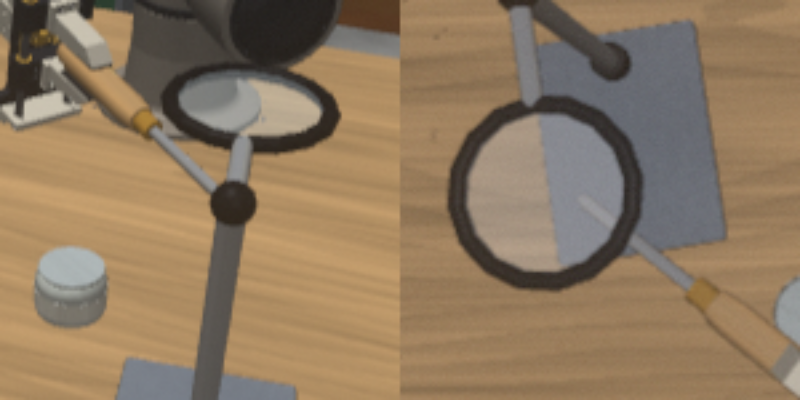

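Tip seen at top pixel (189,226), predicted (187,224): it lies within about 6 mm of the lens axis, clear of ring and post. Hand in.

```bash
python3 -c "
from cell import robot
print(robot.hand_in())"
```

```text
the job is handed in; nothing more can be done
None
```

The gouge is drawn out and held about 8° off level, its tip about 9 cm below the lens and within roughly 6 mm of its centre, the magnifier untouched; I handed the job in at about 8 s, but the hand-in returned no verdict.

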